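# Start the bench polishing unit for slow work

### The job

Start the bench polishing unit for slow work: first push the dust drawer fully home, then switch the extraction on by pressing the upper half of the big upright rocker right down, then set the speed to slow by pressing the left half of the crosswise rocker right down, and last press the low flat start button right in and let it spring back. It is all pushing with a fingertip: leave the mushroom stop button and the small lamp rocker alone, and do not shift, lift or knock over any of the things lying on the bench.

Things in the scene. Friction and masses are not known exactly. Their poses are not given: they have to be found in the camera images.
- polisher: bench polishing unit, fixed, grey: base 320 deep (x), 410 mm wide (y), top at 60 mm, dust drawer and hood on its left part, control console on its right. Origin: on the bench under the middle of the base's front face. Its x axis points from front to rear, away from the robot, y to the left as seen from the front, z up; level, turned by up to 0.2 rad.
- panel_centre (a point): centre of the sloping control panel on the right part of the unit (130 mm up the slope, 198 mm wide), 57 mm behind the front face, 105 mm right of the middle, 91 mm high. Axes: x up the slope, y left, z straight out of the panel, leaning 0.5 rad from vertical towards the front. The motor lies behind the panel, from x 143 mm of the unit, top 162 mm high.
- hood_centre (a point): middle of the top of the white hood that stands round the mop on the left part of the unit, 202 mm above the bench; the hood reaches over unit x 95 to 325 mm, y 2 to 208 mm, with a clear visor in front that comes forward to unit x 64 mm, 183 to 202 mm high
- drawer (a joint): dust drawer under the hood, m that it stands out (0 = home, its front tight against the base, 0.045 at most at the start). It slides along the unit's x axis with about 2.5 N friction, and stops hard at 0.
- drawer_front (a point): centre of the outer face of the drawer's front, moves with the drawer; the front is a flat upright plate 186 wide (y) by 44 mm high, 6 mm thick, its centre 34 mm above the bench. In its middle a steel bow handle 51 mm wide stands out 26 mm; the plate is plain to either side of it.
- extraction (a joint): big upright extraction rocker, rad: 0 = off (lower half down), 0.36 = on (upper half down). Stiff: it moves with about 3 N on the end of the raised half and stays where it is left, so it must be pressed right down.
- extraction_pivot (a point): middle of the big upright black rocker (upper row, 40 mm up the slope, 26 mm wide), where its halves meet, 6 mm out from the panel; fixed, x up the slope, y left, z out of the panel. The halves form a shallow V: the half that is down lies parallel to the panel, level with this point; the outer end of the raised half stands 7 mm further out. Bezel 2 mm high.
- speed (a joint): crosswise speed rocker, rad: 0 = fast (right half down), 0.36 = slow (left half down). Stiff like the extraction rocker: about 3 N, stays where it is left.
- speed_pivot (a point): middle of the crosswise rocker (upper row, right of the extraction rocker; same rocker turned a quarter: 40 mm long left to right, 26 mm wide); same axes and V shape as extraction_pivot, its halves lie to the left (+y) and right.
- start (a joint): travel of the start button, m: 0 = out, 0.005 = fully in; springs back; 5 N when fully in.
- start_top (a point): centre of the top of the start button: black, round, flat, 29 mm across, standing 10 mm out of the panel, lower row, straight below the extraction rocker; moves with the button. Its z axis points out of the panel.
- stop (a joint): travel of the stop button, m: 0 = out, 0.005 = in; to be left alone.
- stop_top (a point): top of the black mushroom stop button, 35 mm across, 23 mm high, in the lower row below the speed rocker, 77 mm to the right of start.
- lamp (a joint): small lamp rocker (22 by 14 mm, upper row, left of the extraction rocker, 41 mm from it): 0 = off, 0.36 = on; to be left alone, off.
- compound_bar: loose bar of polishing compound in front of the console, 36 by 85 by 30 mm high; origin under its centre
- bur_jar: loose glass jar with metal cap in front of the console, 52 mm across, 65 mm high; origin under its centre
- spare_mop: loose spare polishing mop, a flat grey disc 84 mm across, 25 mm high, left of the drawer; origin under its centre
- bench_block: loose steel bench block 100 by 100 by 25 mm high with a brass leaf on it, far left; origin under its centre
- planishing_hammer: loose hammer lying flat, 290 mm long, head 32 mm high, far right; origin on the bench under the middle of its handle
- mandrel: loose tapered steel ring mandrel, 285 mm long, 25 mm high, far left; origin on the bench near its middle
- bench_pin: loose wooden bench pin with a V notch, 175 by 75 by 22 mm high, right; origin under it

How it is judged:
By the outcome, as a careful person would: the job done as asked, in the order asked, and still so for the second after the job is handed in, with the robot touching nothing.
It also fails if it takes over 64 s, if anything falls off the work surface, if the arm or the gripper's body presses on something with over 40 N, if the wrist force passes 120 N, or if a joint passes its speed limit or range.

### The arm

A 7-joint arm with a two-finger parallel gripper is mounted at the origin on the work surface. World frame = base frame: x ahead of the robot, y to its left, z up, the work surface at z = 0. Lengths are in mm, angles in rad, forces in N, time in s.
With the tool pointing down it reaches from about 425 to 875 mm from the base axis. Payload 4.7 kg.
Tool frame: the origin (TCP) lies on the centre line of the jaws, within the pads' length; the fingertips stand 25 mm ahead of it and the grasp point (between the pads) lies 6 mm ahead of it; z points along the fingers, y is the line along which they close (so a half turn about z gives the same grasp; the last joint's range is limited). The gripper opens to 85 mm and grips with 20 to 120 N. Pads are 22 mm wide; open, the fingers measure 114 mm over their backs; the gripper's body (76 mm by 85 mm) begins 54 mm behind the grasp point. The pads swing forward as they close: fully open they stand 13 mm farther back than shut.
Start: joints at [-1.232, 0.321, -0.07, 1.45, 0.023, 1.371, -0.057], TCP at [207.453, 616.024, 256.349] pointing down, gripper open.
Joint ranges: [-2.86, 2.86], [-0.3, 2.09], [-1.38, 1.24], [0.06, 2.45], [-1.56, 4.7], [0.09, 2.05], [-2.69, 2.69]. Speed limits (rad/s): [2.57, 2.57, 3.14, 3.14, 3.14, 3.14, 3.14].

### API

Orientations are given as a rotation vector (axis times angle).
In Python, from rig import ctrl gives the robot as it stands.
- The arm moves only by the shell command python3 -m crank 'ROWS' [FORCE]. ROWS is JSON, a list of rows, each a list of 7 numbers: the shift along the tool's x, y, z in mm, then the turn, a rotation vector about the tool's x, y, z in degrees, then the gripper command: -1 is fully open, 1 is shut, values between are in proportion. In form: [[tx, ty, tz, ax, ay, az, hand], ...]. A call has 1 to 10 rows; each row shifts and turns the commanded pose from where the row before left it, along the tool's axes as they then stand; what a row does not reach is not made up. A row lasts 1/8 s, in which the tool goes at most 62.5 mm and 10.7 degrees, less where a joint would pass 70% of its speed; a pose out of reach is approached as far as the arm can. A call with a gripper value outside its range is refused whole. The fingers move at their own pace and stop on an object; FORCE is the grip in N (left out, the last holds). Time passes only in rows, so rows that do not move let the fingers close. It gives the time, the measured TCP pose, the force, the opening and the grip force at its end, in the units of the state.
- ctrl.get_state(): the state, without advancing time (a new reading comes with each control period).
- ctrl.get_image(name): name is "side" or "top"; returns a dict with "frame" (400x640x3 uint8, red, green, blue), "fx", "fy", "cx", "cy" (pixels), "T" (4x4, takes a point from camera to world coordinates). Camera axes: x right, y down, z forward; pixel columns grow to the right and rows downward; lengths in mm; the calibration is good to about 2 mm. A picture is of the moment at which its call begins. There is no depth.
- ctrl.sign_off(): hands the job in; it is judged then, once.
The state is a dict: "time": time; "q": joint angles; "qvel": joint speeds; "joint_efforts": joint torques, N m; "position": TCP position; "tcp_rot": TCP orientation; "contact_force": force on the tool from outside, world axes, zero at the start; "torque": the same for the moment, N m; "width": finger opening in mm; "gripper_force": force on a finger pad.
Only numpy, scipy, OpenCV 4.12 (cv2) and the standard library are available. Lean on these libraries where they do the work, as an engineer would, in place of code of your own. Each camera call takes 0.05 s, during which the arm holds its last target. There are 200 camera calls.

## Working session

There is one attempt and no reset: what is moved stays moved. The work goes in short steps, Python scripts to look and compute and a shell command to move; the robot and the scene stay as the last step left them, time stands still between calls to the robot, and variables do not carry over. Pictures are saved under pics/ and viewed, at most 10 in all, crops included, and the job is handed in when it is done.

```bash
mkdir -p pics
cat > h.py <<'E'
import numpy as np,cv2
from rig import ctrl
from scipy.spatial.transform import Rotation as R
def snap(n,f):
    d=ctrl.get_image(n); cv2.imwrite(f,d["frame"][:,:,::-1]); np.savez(f+'.npz',**{k:d[k] for k in('fx','fy','cx','cy','T')}); return d
def ray(d,u,v,z):
    T=np.array(d['T']);r=T[:3,:3]@[(u-d['cx'])/d['fx'],(v-d['cy'])/d['fy'],1];o=T[:3,3];return o+r*(z-o[2])/r[2]
def proj(d,p):
    T=np.array(d['T']);c=T[:3,:3].T@(np.array(p)-T[:3,3]);return np.array([d['fx']*c[0]/c[2]+d['cx'],d['fy']*c[1]/c[2]+d['cy']])
E
python3 - <<'E'
from h import *
for n in('top','side'):
    d=snap(n,f'pics/{n}0.png');print(n,d['fx'],np.round(d['T'],3).tolist())
print(ctrl.get_state())
E
```

```text
top 407.8719688519587 [[-0.004, -0.987, 0.162, 312.684], [-1.0, 0.008, 0.03, -4.36], [-0.031, -0.162, -0.986, 1357.61], [0.0, 0.0, 0.0, 1.0]]
side 445.53311248147435 [[0.986, -0.126, 0.107, 386.415], [-0.165, -0.755, 0.634, -904.616], [0.001, -0.643, -0.766, 1245.436], [0.0, 0.0, 0.0, 1.0]]
{'time': 0.1, 'q': array([-1.23190073,  0.32180743, -0.07008837,  1.45156928,  0.02258955,
        1.37078898, -0.05691269]), 'qvel': array([ 1.85391271e-03,  1.77750461e-04,  3.42920203e-04, -4.38452431e-03,
        2.96436525e-05, -4.15927412e-04, -5.02781849e-04]), 'joint_efforts': array([-2.50955818e-04, -4.94873929e+01, -3.84059502e-01, -3.15208447e+01,
        1.30948998e-02,  7.45178520e-03, -1.19560519e-05]), 'position': array([207.32153614, 615.58411849, 255.28665036]), 'tcp_rot': array([-5.07888098e-01, -3.10005459e+00,  2.78630495e-03]), 'contact_force': array([-0.08208258,  0.04805136, -0.42062515]), 'torque': array([0.00576971, 0.02578982, 0.05488843]), 'gripper_force': 0.0, 'width': 85.39393806933043}
```

View pics/top0.png

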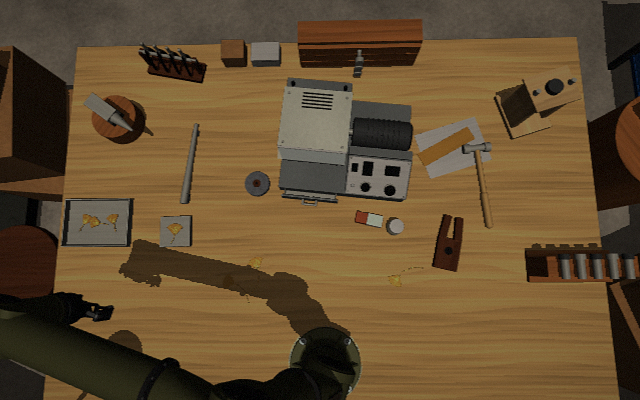

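View pics/side0.png

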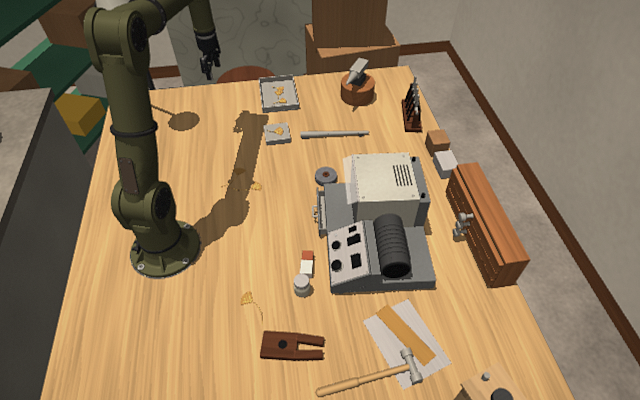

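Top: the unit spans about (278–412, 78–200), with bar and jar in front of the console. Side: the console is at about (330–370, 220–290). Next, enlarged crops of both.

Run:
```python
import cv2
a=cv2.imread('pics/top0.png')[125:245,270:420];cv2.imwrite('pics/tc.png',cv2.resize(a,None,fx=5,fy=5,interpolation=2))
a=cv2.imread('pics/side0.png')[150:300,290:440];cv2.imwrite('pics/sc.png',cv2.resize(a,None,fx=4,fy=4,interpolation=2))
```

```text
(no output)
```

View pics/tc.png

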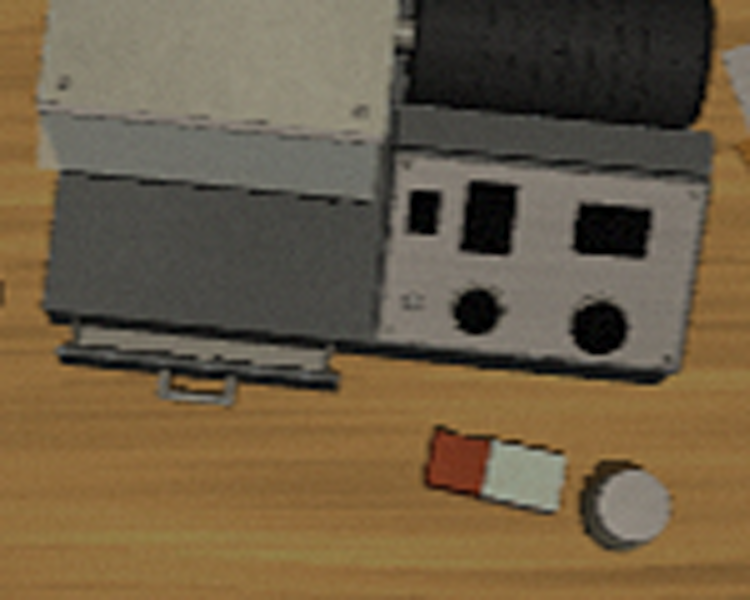

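View pics/sc.png

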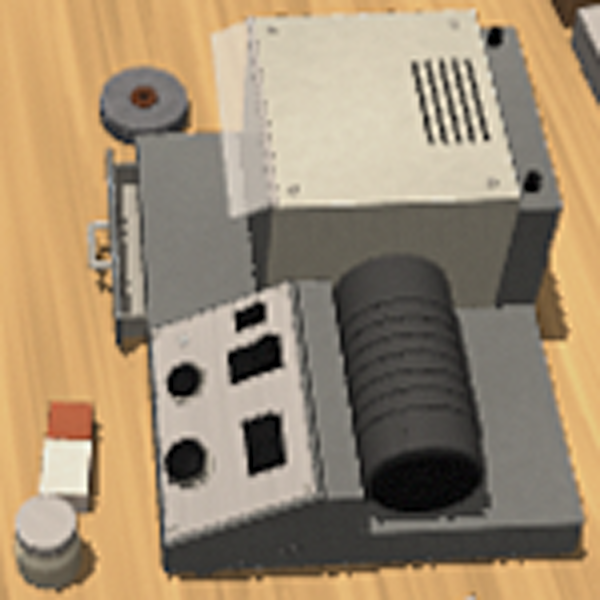

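```bash
cat > fit.py <<'E'
from h import *
from scipy.optimize import least_squares
D={n:dict(np.load(f'pics/{n}0.png.npz')) for n in('top','side')}
px=lambda n,p:np.array(p)/(5 if n=='top' else 4)+((270,125) if n=='top' else (290,150))
c,s=np.cos(.5),np.sin(.5);P0=np.array([57,-105,91]);PR=np.array([[c,0,-s],[0,1,0],[s,0,c]])
pan=lambda a,b,h:P0+PR@[a,b,h]
F=[('top',pan(65,99,0),(400,150)),('top',pan(65,-99,0),(710,180)),('top',pan(-65,-99,0),(683,372)),('top',pan(-65,99,0),(378,338)),('top',[0,205,60],(45,318)),('top',[95,208,202],(38,98)),('top',[95,2,202],(388,138)),
('side',pan(-65,99,0),(150,327)),('side',pan(65,99,0),(293,283)),('side',pan(65,-99,0),(323,495)),('side',pan(-65,-99,0),(165,545)),('side',[0,205,60],(138,138)),('side',[320,-205,60],(582,520)),('side',[95,2,202],(275,205)),('side',[325,2,202],(520,197))]
B=dict(start=(10,(477,312),(184,381)),extr=(8,(489,217),(255,358)),speed=(8,(612,230),(264,443)),stop=(20,(600,327),(186,461)))
def W(q,p):return np.array([q[0],q[1],0])+R.from_euler('z',q[2]).apply(p)
def res(v):
    q=v[:3];r=[proj(D[n],W(q,p))-px(n,u) for n,p,u in F]
    for i,(h,t,sd) in enumerate(B.values()):
        p=W(q,pan(v[3+2*i],v[4+2*i],h));r+=[proj(D['top'],p)-px('top',t),proj(D['side'],p)-px('side',sd)]
    return np.ravel(r)
def fit():
    v=least_squares(res,[600,0,0]+[0]*8,loss='soft_l1').x;return v
if __name__=='__main__':
    v=fit();print(np.round(v,3).tolist());print(np.round(res(v).reshape(-1,2),1).tolist())
    for i,k in enumerate(B):print(k,W(v[:3],pan(v[3+2*i],v[4+2*i],B[k][0])).round(1))
    yaw=v[2];Rz=R.from_euler('z',yaw)
    for n,u,z in(('top',(60,355),56),('top',(338,385),56),('top',(198,402),34),('side',(118,345),56),('side',(108,155),56)):
        w=ray(D[n],*px(n,u),z);print(n,u,w.round(1),Rz.inv().apply(w-[v[0],v[1],0]).round(1))
    for n,us,z in(('top',[(435,428),(565,450),(557,512),(427,488),],30),('top',[(632,507)],65),('side',[(45,525)],65)):
        for u in us:w=ray(D[n],*px(n,u),z);print(n,u,w.round(1),Rz.inv().apply(w-[v[0],v[1],0]).round(1))
E
python3 fit.py
```

```text
[534.291, -61.589, -0.112, -34.935, 34.298, 26.733, 34.218, 26.255, -42.615, -33.6, -43.16]
[[-0.7, -1.5], [1.2, -1.2], [-0.0, -0.3], [-0.8, 0.2], [1.0, -2.4], [-0.0, 1.0], [-0.1, -0.2], [-0.6, 0.5], [-0.3, -1.6], [-0.4, 0.1], [-0.6, 0.1], [-0.9, -0.4], [1.5, 1.6], [-0.6, 0.2], [13.1, -0.9], [0.8, -0.4], [-1.0, -0.8], [0.9, -0.3], [-0.8, -0.9], [0.9, -0.3], [-0.8, -0.9], [1.1, -0.3], [-0.9, -1.1]]
start [ 547.8 -134.3   83. ]
extr [ 602.5 -140.5  110.8]
speed [ 593.5 -216.8  110.6]
stop [ 535.5 -210.8   92.4]
top (60, 355) [525.6 135.7  56. ] [-30.8 195.1  56. ]
top (338, 385) [504.5 -44.   56. ] [-31.6  14.1  56. ]
top (198, 402) [497.2  47.1  34. ] [-49.1 103.9  34. ]
side (118, 345) [507.6 -76.7  56. ] [-24.9 -18.   56. ]
side (108, 155) [531.  127.5  56. ] [-24.5 187.5  56. ]
top (435, 428) [ 479.4 -107.8   30. ] [-49.4 -52.   30. ]
top (565, 450) [ 464.3 -191.9   30. ] [ -54.9 -137.3   30. ]
top (557, 512) [ 423.9 -185.5   30. ] [ -95.8 -135.5   30. ]
top (427, 488) [ 440.1 -101.7   30. ] [-89.1 -50.5  30. ]
top (632, 507) [ 423.9 -227.9   65. ] [ -91.1 -177.6   65. ]
side (45, 525) [ 427.1 -235.9   65. ] [ -87.  -185.2   65. ]
```

The fit is consistent: start–stop spacing comes out at 77 mm, drawer width at 181–186 mm, and the drawer stands about 22 mm out. I'll write a helper that gives relative moves in tool axes.

```bash
cat > go.py <<'E'
# go.py frame(u|p) x y z tilt : tip target in unit/panel frame -> tool shift/turn from here
from fit import *;import sys
v=fit();Rz=R.from_euler('z',v[2])
def plan(fr,x,y,z,tilt,sg=None):
    p=W(v[:3],[x,y,z] if fr=='u' else pan(x,y,z))
    st=ctrl.get_state();Rc=R.from_rotvec(st['tcp_rot']);tip=np.array(st['position'])+Rc.apply([0,0,25])
    zt=np.array([np.sin(tilt),0,-np.cos(tilt)]);best=None
    for sgn in(1,-1):
        y_=np.array([0,sgn,0]);M=Rz*R.from_matrix(np.c_[np.cross(y_,zt),y_,zt]);t=Rc.inv()*M
        if best is None or t.magnitude()<best[1].magnitude():best=(M,t)
    M,t=best;tcp=p-M.apply([0,0,25])
    print('turn deg',np.rad2deg(t.as_rotvec()).round(2),'then shift',M.inv().apply(tcp-st['position']).round(1),'| goal tcp',tcp.round(1),'now',np.round(st['position'],1))
    tu=Rz.inv().apply(tip-[v[0],v[1],0]);print('tip unit',tu.round(1),'panel',(PR.T@(tu-P0)).round(1),'F unit',Rz.inv().apply(st['contact_force']).round(1),'t',st['time'],'q',np.round(st['q'],2))
a=sys.argv;plan(a[1],*map(float,a[2:6]))
E
python3 go.py u -60 150 110 0.15; python3 go.py u -60 150 28 0.15
```

```text
turn deg [ -1.01  -8.57 -12.14] then shift [-315.3 -486.2  169.6] | goal tcp [487.8  94.6 134.7] now [207.3 615.6 255.3]
tip unit [-400.9  636.2  230.3] panel [-335.   741.2  341.7] F unit [-0.1  0.  -0.4] t 0.1 q [-1.23  0.32 -0.07  1.45  0.02  1.37 -0.06]
turn deg [ -1.01  -8.57 -12.14] then shift [-303.1 -486.2  250.7] | goal tcp [487.8  94.6  52.7] now [207.3 615.6 255.3]
tip unit [-400.9  636.2  230.3] panel [-335.   741.2  341.7] F unit [-0.1  0.  -0.4] t 0.1 q [-1.23  0.32 -0.07  1.45  0.02  1.37 -0.06]
```

```bash
python3 -m crank '[[0,0,0,-0.5,-4.3,-6.1,1],[0,0,0,-0.5,-4.3,-6.1,1],[-31,-48,10,0,0,0,1],[-31,-48,10,0,0,0,1],[-31,-48,10,0,0,0,1],[-31,-48,10,0,0,0,1],[-31,-48,10,0,0,0,1],[-31,-48,10,0,0,0,1],[-31,-48,10,0,0,0,1],[-31,-48,10,0,0,0,1]]' && python3 -m crank '[[0,0,0,0,0,0,1],[0,0,0,0,0,0,1],[0,0,0,0,0,0,1]]'; python3 go.py u -60 150 110 0.15
```

```text
time: 1.35
position: [420.8, 204.0, 213.7]
tcp_rot: [0.166, 2.986, -0.01]
contact_force: [-0.0, 0.3, -0.7]
width: -0.2
gripper_force: 0.0
time: 1.72
position: [419.8, 207.2, 214.0]
tcp_rot: [0.163, 2.987, -0.01]
contact_force: [-0.4, -0.3, 0.4]
width: -0.2
gripper_force: 0.0
turn deg [0.11 0.04 0.19] then shift [ -67.5 -104.3   90.3] | goal tcp [487.8  94.6 134.7] now [419.8 207.2 214. ]
tip unit [-140.2  254.3  189.2] panel [-125.9  359.3  180.7] F unit [-0.4 -0.4  0.4] t 1.725 q [-0.87 -0.14  0.26  2.04  0.15  1.13  0.8 ]
```

```bash
python3 -m crank '[[-22,-35,30,0,0,0,1],[-22,-35,30,0,0,0,1],[-23,-34,30,0,0,0,1],[0,0,0,0,0,0,1],[0,0,0,0,0,0,1]]'; python3 go.py u -60 150 28 0.15
python3 - <<'E'
from h import *
for n,r in(('top',(125,245,270,420)),('side',(120,240,270,420))):
    d=snap(n,f'pics/{n}1.png')['frame'][:,:,::-1];cv2.imwrite(f'pics/{n}1c.png',cv2.resize(d[r[0]:r[1],r[2]:r[3]],None,fx=4,fy=4,interpolation=2))
a=cv2.imread('pics/top1c.png');b=cv2.imread('pics/side1c.png');cv2.imwrite('pics/c1.png',np.vstack([a,b])[:,:][0:960])
cv2.imwrite('pics/c1.png',cv2.resize(np.hstack([a,b]),(800,320)))
E
```

```text
time: 2.35
position: [487.9, 95.3, 135.0]
tcp_rot: [0.164, 2.987, -0.01]
contact_force: [-0.2, -0.8, -0.1]
width: 0.2
gripper_force: 0.0
turn deg [0.11 0.04 0.16] then shift [12.4 -0.7 81.3] | goal tcp [487.8  94.6  52.7] now [487.9  95.3 135. ]
tip unit [-59.9 150.7 110.3] panel [-93.3 255.7  73. ] F unit [-0.1 -0.8 -0.1] t 2.35 q [-0.74 -0.01  0.46  2.09  0.08  0.92  1.14]
```

View pics/c1.png

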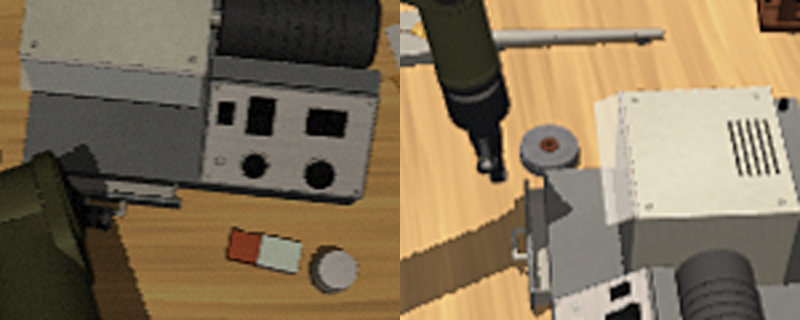

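Both views show the closed fingertip just ahead of the drawer plate, left of the handle, and the spare mop is clear. Descending, then pushing.

```bash
python3 -m crank '[[6,0,40,0,0,0,1],[6,0,41,0,0,0,1],[0,0,0,0,0,0,1],[-8,0,1.2,0,0,0,1],[-8,0,1.2,0,0,0,1],[-4,0,0.6,0,0,0,1],[0,0,0,0,0,0,1]]'; python3 go.py u -17 150 28 0.15
```

```text
time: 3.32
position: [509.3, 91.6, 53.7]
tcp_rot: [0.167, 2.985, -0.01]
contact_force: [0.1, -0.3, -0.7]
width: -0.1
gripper_force: 0.0
turn deg [0.11 0.11 0.02] then shift [-20.8   0.6   4.2] | goal tcp [530.5  89.8  52.7] now [509.3  91.6  53.7]
tip unit [-38.2 149.5  29. ] panel [-113.3  254.5   -8.8] F unit [ 0.1 -0.3 -0.7] t 3.325 q [-0.71  0.16  0.47  2.12 -0.03  0.73  1.24]
```

```bash
python3 -m crank '[[-4,0,0.6,0,0,0,1],[-4,0,0.6,0,0,0,1],[-4,0,0.6,0,0,0,1],[-3,0,0.4,0,0,0,1],[0,0,0,0,0,0,1]]'; python3 go.py u -17 150 28 0.15;python3 -m crank '[[-2,0,0.3,0,0,0,1],[-2,0,0.3,0,0,0,1],[0,0,0,0,0,0,1]]'; python3 go.py u -17 150 28 0.15
```

```text
time: 3.95
position: [524.0, 89.8, 53.0]
tcp_rot: [0.167, 2.986, -0.011]
contact_force: [-0.7, 0.2, -0.0]
width: 0.2
gripper_force: 0.4
turn deg [0.08 0.08 0.04] then shift [-6.4  0.7  1.3] | goal tcp [530.5  89.8  52.7] now [524.   89.8  53. ]
tip unit [-23.5 149.3  28.3] panel [-100.7  254.3  -16.4] F unit [-0.7  0.1 -0. ] t 3.95 q [-0.69  0.19  0.47  2.09 -0.06  0.74  1.27]
time: 4.32
position: [527.7, 89.4, 53.1]
tcp_rot: [0.167, 2.986, -0.011]
contact_force: [-0.8, 0.4, -0.9]
width: 0.1
gripper_force: 0.8
turn deg [0.08 0.05 0.05] then shift [-2.6  0.7  0.8] | goal tcp [530.5  89.8  52.7] now [527.7  89.4  53.1]
tip unit [-19.7 149.4  28.4] panel [-97.3 254.4 -18.2] F unit [-0.9  0.3 -0.9] t 4.325 q [-0.69  0.2   0.47  2.08 -0.06  0.74  1.27]
```

```bash
for i in 1; do python3 -m crank '[[-2,0,0.3,0,0,0,1],[-2,0,0.3,0,0,0,1]]'; python3 -m crank '[[-2,0,0.3,0,0,0,1],[-2,0,0.3,0,0,0,1]]';python3 -m crank '[[-2,0,0.3,0,0,0,1]]'; done; python3 go.py u -17 150 28 0.15
```

```text
time: 4.58
position: [530.8, 89.1, 52.8]
tcp_rot: [0.167, 2.989, -0.011]
contact_force: [-8.9, -0.4, 5.5]
width: -0.1
gripper_force: 4.3
time: 4.82
position: [531.1, 89.1, 52.0]
tcp_rot: [0.167, 2.997, -0.011]
contact_force: [-18.9, 1.4, 13.0]
width: -0.2
gripper_force: 9.4
time: 4.95
position: [531.3, 89.1, 51.5]
tcp_rot: [0.166, 3.001, -0.012]
contact_force: [-23.3, 1.1, 16.2]
width: -0.0
gripper_force: 11.6
turn deg [ 0.01 -0.79  0.09] then shift [ 0.7  0.6 -1.4] | goal tcp [530.5  89.8  52.7] now [531.3  89.1  51.5]
tip unit [-16.5 149.4  26.7] panel [-95.3 254.4 -21.2] F unit [-23.3  -1.5  16.2] t 4.95 q [-0.68  0.22  0.47  2.06 -0.08  0.76  1.29]
```

Hard stop at 23 N, with the tip at the expected −17 mm: the drawer is home. Backing off and up.

```bash
python3 -m crank '[[8,0,-1,0,0,0,1],[20,0,-3,0,0,0,1],[10,0,-40,0,0,0,1],[0,0,-50,0,0,0,1],[0,0,-40,0,0,0,1],[0,0,0,0,0,0,1]]'; python3 go.py p 42 34 70 0.5
```

```text
time: 5.7
position: [483.6, 95.5, 184.4]
tcp_rot: [0.167, 2.977, -0.003]
contact_force: [-0.1, 0.1, -1.4]
width: -0.0
gripper_force: 0.0
turn deg [  0.41 -19.49  -0.07] then shift [-106.9 -221.4   46.9] | goal tcp [ 574.3 -137.6  194.5] now [483.6  95.5 184.4]
tip unit [-64.  150.6 159.7] panel [-73.3 255.6 118.3] F unit [-0.1  0.1 -1.4] t 5.7 q [-0.77 -0.09  0.47  2.06  0.12  1.02  1.1 ]
```

```bash
python3 -m crank '[[0,-55,0,0,0,0,1],[0,-55,0,0,0,0,1],[0,-55,0,0,0,0,1],[0,-56,0,0,0,0,1],[-30,0,5,0,0,0,1],[-30,0,8,0.2,-6.5,0,1],[-30,0,10,0.2,-6.5,0,1],[-15,0,10,0,-6.5,0,1],[0,0,0,0,0,0,1],[0,0,0,0,0,0,1]]'; python3 go.py p 42 34 30 0.5
```

```text
time: 6.95
position: [565.5, -137.7, 170.3]
tcp_rot: [0.149, 2.648, -0.045]
contact_force: [0.3, 0.3, 0.9]
width: 0.1
gripper_force: 0.0
turn deg [-0.32 -0.57  0.1 ] then shift [-19.3   1.1  22.9] | goal tcp [ 593.4 -139.7  159.4] now [ 565.5 -137.7  170.3]
tip unit [ 51.3 -72.2 148.2] panel [22.5 32.8 52.9] F unit [0.3 0.3 0.9] t 6.95 q [-0.61 -0.11  0.8   2.15  0.07  0.58  1.62]
```

```bash
python3 -m crank '[[-10,0.5,6,-0.3,-0.6,0,1],[-9,0.5,12,0,0,0,1],[0,0,0,0,0,0,1],[0,0,0,0,0,0,1]]'; python3 go.py p 42 34 13 0.5;  python3 - <<'E'
from h import *
d=snap('side','pics/s2.png')['frame'][:,:,::-1]; e=snap('top','pics/t2.png')['frame'][:,:,::-1]
cv2.imwrite('pics/c2.png',np.hstack([cv2.resize(x,(400,400),interpolation=2) for x in(d[160:290,300:430],e[110:240,280:410])]))
E
```

```text
time: 7.45
position: [590.7, -139.3, 163.6]
tcp_rot: [0.146, 2.637, -0.039]
contact_force: [0.9, -0.0, 0.3]
width: 0.2
gripper_force: 0.0
turn deg [-0.    0.06  0.12] then shift [-0.4 -0.1 22. ] | goal tcp [ 601.5 -140.6  144.5] now [ 590.7 -139.3  163.6]
tip unit [ 76.7 -70.9 141.7] panel [41.6 34.1 35. ] F unit [0.9 0.1 0.3] t 7.45 q [-0.64 -0.02  0.86  2.12 -0.07  0.54  1.73]
```

View pics/c2.png

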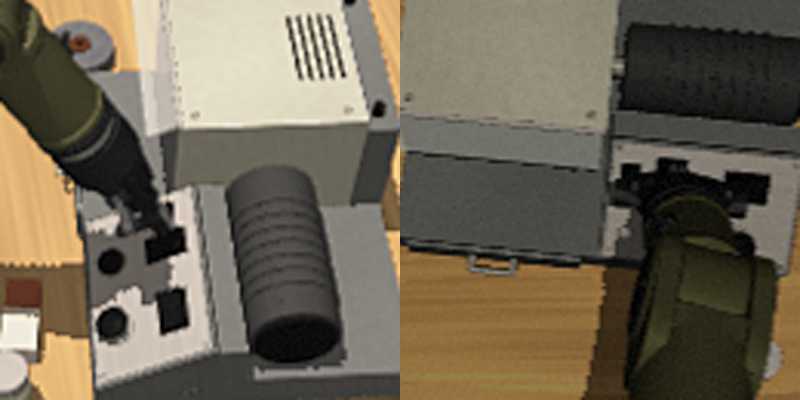

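The drawer is shut tight, and the tip stands above the extraction rocker, clear of the hood and the other buttons. Pressing.

```bash
python3 -m crank '[[0,0,10,0,0,0,1],[0,0,9,0,0,0,1],[0,0,3,0,0,0,1],[0,0,0,0,0,0,1]]'; python3 go.py p 42 34 6 0.5;  python3 -m crank '[[0,0,2,0,0,0,1],[0,0,2,0,0,0,1],[0,0,0,0,0,0,1]]';python3 go.py p 42 34 6 0.5;python3 -m crank '[[0,0,2,0,0,0,1],[0,0,1,0,0,0,1],[0,0,0,0,0,0,1]]';python3 go.py p 42 34 6 0.5
```

```text
time: 8.05
position: [601.2, -140.4, 144.3]
tcp_rot: [0.146, 2.636, -0.038]
contact_force: [0.4, -0.2, 0.2]
width: -0.3
gripper_force: 0.0
turn deg [0.02 0.09 0.1 ] then shift [-0.3 -0.2  7. ] | goal tcp [ 604.8 -141.   138.3] now [ 601.2 -140.4  144.3]
tip unit [ 87.4 -70.8 122.4] panel [41.7 34.2 13. ] F unit [ 0.4 -0.2  0.2] t 8.05 q [-0.63  0.05  0.87  2.11 -0.2   0.5   1.84]
time: 8.43
position: [604.1, -140.8, 141.5]
tcp_rot: [0.146, 2.634, -0.039]
contact_force: [0.7, 0.2, 4.0]
width: -0.4
gripper_force: 1.4
turn deg [0.01 0.21 0.1 ] then shift [ 0.9 -0.1  3.1] | goal tcp [ 604.8 -141.   138.3] now [ 604.1 -140.8  141.5]
tip unit [ 90.3 -70.9 119.6] panel [43.  34.1  9.1] F unit [0.7 0.2 4. ] t 8.425 q [-0.62  0.07  0.87  2.11 -0.23  0.5   1.86]
time: 8.8
position: [604.9, -140.9, 138.4]
tcp_rot: [0.146, 2.636, -0.038]
contact_force: [-1.6, 1.0, 6.9]
width: -0.1
gripper_force: 3.6
turn deg [0.02 0.12 0.09] then shift [ 0.1 -0.1  0. ] | goal tcp [ 604.8 -141.   138.3] now [ 604.9 -140.9  138.4]
tip unit [ 91.1 -70.9 116.5] panel [42.2 34.1  6. ] F unit [-1.7  0.8  6.9] t 8.8 q [-0.62  0.08  0.87  2.11 -0.25  0.49  1.88]
```

```bash
python3 -m crank '[[0,0,2,0,0,0,1],[0,0,1,0,0,0,1]]';python3 -m crank '[[0,0,2,0,0,0,1],[0,0,0,0,0,0,1]]';python3 go.py p 42 34 6 0.5
```

```text
time: 9.05
position: [605.6, -141.1, 137.7]
tcp_rot: [0.148, 2.638, -0.032]
contact_force: [-39.4, 6.0, 52.5]
width: 0.2
gripper_force: 32.3
time: 9.3
position: [605.9, -141.2, 137.5]
tcp_rot: [0.15, 2.639, -0.027]
contact_force: [-54.7, 9.5, 68.4]
width: -0.2
gripper_force: 43.2
turn deg [ 0.42 -0.09 -0.15] then shift [ 0.6  0.1 -1.3] | goal tcp [ 604.8 -141.   138.3] now [ 605.9 -141.2  137.5]
tip unit [ 92.  -70.9 115.5] panel [42.5 34.1  4.7] F unit [-55.4   3.3  68.4] t 9.3 q [-0.61  0.08  0.86  2.11 -0.27  0.5   1.9 ]
```

Bottomed hard. Retracting and moving over the left half of the speed rocker.

```bash
python3 -m crank '[[0,0,-8,0,0,0,1],[0,0,-25,0,0,0,1],[0,0,0,0,0,0,1]]';python3 go.py p 26 -26 35 0.5
```

```text
time: 9.68
position: [590.8, -139.0, 162.9]
tcp_rot: [0.145, 2.636, -0.036]
contact_force: [0.7, 0.8, 0.0]
width: 0.1
gripper_force: 0.0
turn deg [0.12 0.11 0.1 ] then shift [ 15.3 -60.5  -0.7] | goal tcp [ 570.3 -197.5  156.1] now [ 590.8 -139.   162.9]
tip unit [ 76.9 -70.5 140.9] panel [41.4 34.5 34.3] F unit [0.6 0.9 0. ] t 9.675 q [-0.67 -0.03  0.89  2.12 -0.07  0.54  1.74]
```

Run:
```python
from h import *
d=snap('side','pics/s3.png')['frame'][:,:,::-1]
cv2.imwrite('pics/c3.png',cv2.resize(d[195:285,315:405],(700,600)[::-1],interpolation=2)[:600,:])
```

```text
(no output)
```

View pics/c3.png

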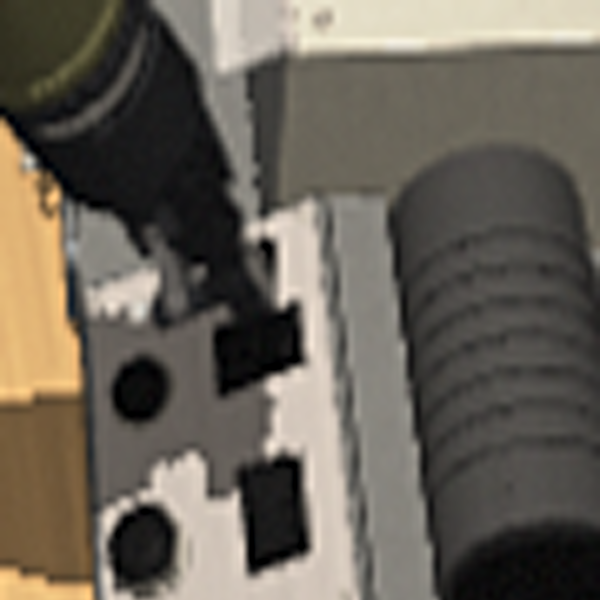

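The extraction rocker's upper half (at about 280, 330) shows no raised edge, which agrees with the hard stop at panel height. On to speed.

```bash
python3 -m crank '[[8,-30,0,0,0,0,1],[7,-30,0,0,0,0,1],[0,0,10,0,0,0,1],[0,0,11,0,0,0,1],[0,0,0,0,0,0,1]]';python3 go.py p 26 -26 6 0.5; python3 -m crank '[[0,0,2,0,0,0,1],[0,0,2,0,0,0,1],[0,0,2,0,0,0,1],[0,0,0,0,0,0,1]]';python3 go.py p 26 -26 6 0.5
```

```text
time: 10.35
position: [580.8, -198.4, 134.8]
tcp_rot: [0.146, 2.64, -0.04]
contact_force: [-0.2, 0.4, -0.5]
width: 0.2
gripper_force: 0.0
turn deg [-0.07 -0.13  0.14] then shift [-1.  -0.3  5.3] | goal tcp [ 584.1 -199.   130.7] now [ 580.8 -198.4  134.8]
tip unit [  73.5 -130.8  112.9] panel [ 25.  -25.8  11.3] F unit [-0.2  0.4 -0.5] t 10.35 q [-0.6   0.08  0.98  2.12 -0.39  0.52  2.12]
time: 10.85
position: [584.7, -199.0, 131.9]
tcp_rot: [0.146, 2.636, -0.039]
contact_force: [-0.5, -0.9, 0.3]
width: 0.0
gripper_force: 0.0
turn deg [-0.    0.13  0.11] then shift [ 1.1 -0.1  0.8] | goal tcp [ 584.1 -199.   130.7] now [ 584.7 -199.   131.9]
tip unit [  77.6 -130.9  109.9] panel [ 27.1 -25.9   6.8] F unit [-0.4 -0.9  0.3] t 10.85 q [-0.58  0.1   0.98  2.12 -0.43  0.51  2.16]
```

```bash
python3 -m crank '[[0,0,1,0,0,0,1],[0,0,1,0,0,0,1]]';python3 go.py p 26 -26 6 0.5; python3 -m crank '[[0,0,1,0,0,0,1],[0,0,0,0,0,0,1]]';python3 go.py p 26 -26 6 0.5
```

```text
time: 11.1
position: [585.5, -199.3, 131.1]
tcp_rot: [0.147, 2.636, -0.036]
contact_force: [-20.4, 4.9, 24.6]
width: 0.1
gripper_force: 16.1
turn deg [0.1  0.11 0.04] then shift [ 1.4  0.1 -0.3] | goal tcp [ 584.1 -199.   130.7] now [ 585.5 -199.3  131.1]
tip unit [  78.3 -131.1  109.1] panel [ 27.4 -26.1   5.7] F unit [-20.8   2.6  24.6] t 11.1 q [-0.58  0.11  0.97  2.12 -0.44  0.52  2.17]
time: 11.35
position: [585.6, -199.4, 131.0]
tcp_rot: [0.148, 2.636, -0.033]
contact_force: [-25.0, 7.2, 30.5]
width: -0.7
gripper_force: 19.8
turn deg [ 0.23  0.08 -0.03] then shift [ 1.5  0.2 -0.4] | goal tcp [ 584.1 -199.   130.7] now [ 585.6 -199.4  131. ]
tip unit [  78.5 -131.1  109.1] panel [ 27.5 -26.1   5.6] F unit [-25.7   4.3  30.5] t 11.35 q [-0.57  0.11  0.97  2.12 -0.45  0.52  2.18]
```

```bash
python3 -m crank '[[0,0,-6,0,0,0,1],[0,0,-24,0,0,0,1],[0,0,-10,0,0,0,1],[30,0,0,0,0,0,1],[30,0,0,0,0,0,1],[0,30,0,0,0,0,1],[0,30,0,0,0,0,1],[0,0,0,0,0,0,1]]';python3 go.py p -35 34 13 0.5
python3 - <<'E'
from h import *
d=snap('side','pics/s4.png')['frame'][:,:,::-1];o=cv2.imread('pics/side0.png')
cv2.imwrite('pics/c4.png',np.hstack([cv2.resize(x[205:280,320:395],(400,400),interpolation=2) for x in(o,d)]))
E
```

```text
time: 12.35
position: [521.5, -129.7, 135.4]
tcp_rot: [0.141, 2.636, -0.037]
contact_force: [-0.9, -0.2, 0.6]
width: 0.3
gripper_force: 0.0
turn deg [0.1  0.13 0.29] then shift [ 1.8 -1.9 30.7] | goal tcp [ 534.3 -133.   107.6] now [ 521.5 -129.7  135.4]
tip unit [  6.9 -69.1 113.5] panel [-33.2  35.9  43.7] F unit [-0.9 -0.3  0.6] t 12.35 q [-0.55 -0.18  0.74  2.29  0.16  0.49  1.56]
```

View pics/c4.png

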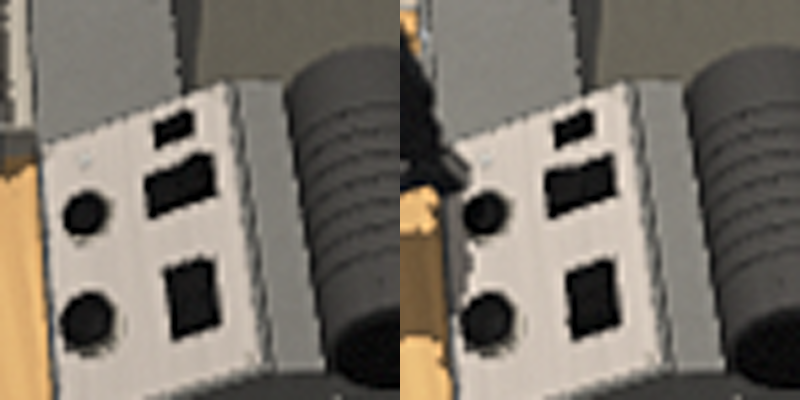

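Compared with the start picture, both rocker outlines have flipped (the upper bump at extraction, the left one at speed), and the lamp is unchanged. Pressing start.

```bash
python3 -m crank '[[2,-2,10,0,0,0,1],[0,0,10,0,0,0,1],[0,0,10,0,0,0,1],[0,0,2,0,0,0,1],[0,0,2,0,0,0,1],[0,0,2,0,0,0,1],[0,0,0,0,0,0,1]]';python3 go.py p -35 34 5 0.5; python3 -m crank '[[0,0,2,0,0,0,1],[0,0,0,0,0,0,1]]';python3 go.py p -35 34 5 0.5
```

```text
time: 13.28
position: [536.5, -135.8, 103.0]
tcp_rot: [0.147, 2.636, -0.039]
contact_force: [-2.4, -2.3, 2.4]
width: 0.3
gripper_force: 1.5
turn deg [-0.01  0.13  0.07] then shift [-0.   2.5  2.9] | goal tcp [ 538.2 -133.5  100.5] now [ 536.5 -135.8  103. ]
tip unit [ 22.5 -73.5  81.1] panel [-35.   31.5   7.9] F unit [-2.2 -2.6  2.4] t 13.275 q [-0.63 -0.07  0.86  2.29 -0.03  0.4   1.73]
time: 13.52
position: [537.5, -135.7, 101.2]
tcp_rot: [0.146, 2.636, -0.039]
contact_force: [-3.3, -2.2, 3.7]
width: 0.0
gripper_force: 2.2
turn deg [-0.01  0.13  0.08] then shift [-0.   2.3  0.8] | goal tcp [ 538.2 -133.5  100.5] now [ 537.5 -135.7  101.2]
tip unit [ 23.6 -73.3  79.3] panel [-35.   31.7   5.8] F unit [-3.  -2.6  3.7] t 13.525 q [-0.63 -0.06  0.86  2.29 -0.05  0.4   1.75]
```

```bash
python3 -m crank '[[0,0,1,0,0,0,1],[0,0,1,0,0,0,1]]'; python3 -m crank '[[0,0,1,0,0,0,1],[0,0,0.5,0,0,0,1],[0,0,0,0,0,0,1]]';python3 go.py p -35 34 5 0.5
```

```text
time: 13.78
position: [538.2, -135.9, 100.2]
tcp_rot: [0.147, 2.637, -0.036]
contact_force: [-30.9, 2.2, 39.9]
width: -0.1
gripper_force: 24.6
time: 14.15
position: [538.4, -136.0, 99.9]
tcp_rot: [0.149, 2.638, -0.033]
contact_force: [-44.5, 3.3, 55.8]
width: 0.1
gripper_force: 35.3
turn deg [ 0.21 -0.04 -0.08] then shift [ 0.2  2.5 -0.8] | goal tcp [ 538.2 -133.5  100.5] now [ 538.4 -136.    99.9]
tip unit [ 24.4 -73.4  77.9] panel [-34.9  31.6   4.2] F unit [-44.6  -1.7  55.8] t 14.15 q [-0.64 -0.05  0.87  2.28 -0.08  0.4   1.77]
```

Fully in against its stop. Retracting clear, then a last check.

```bash
python3 -m crank '[[0,0,-8,0,0,0,1],[0,0,-25,0,0,0,1],[0,0,-40,0,0,0,1],[0,40,-20,0,0,0,1],[0,50,-20,0,0,0,1],[0,50,0,0,0,0,1],[0,50,0,0,0,0,1],[0,50,0,0,0,0,1],[0,0,0,0,0,0,1],[0,0,0,0,0,0,1]]'
python3 - <<'E'
from h import *
d=snap('side','pics/s5.png')['frame'][:,:,::-1]; e=snap('top','pics/t5.png')['frame'][:,:,::-1]
cv2.imwrite('pics/c5.png',np.hstack([cv2.resize(x,(400,400),interpolation=2) for x in(d[160:310,285:435],e[110:260,270:420])]))
E
```

```text
time: 15.4
position: [512.4, 99.1, 194.2]
tcp_rot: [0.145, 2.636, -0.038]
contact_force: [-0.4, -1.5, 0.2]
width: 0.2
gripper_force: 0.0
```

View pics/c5.png

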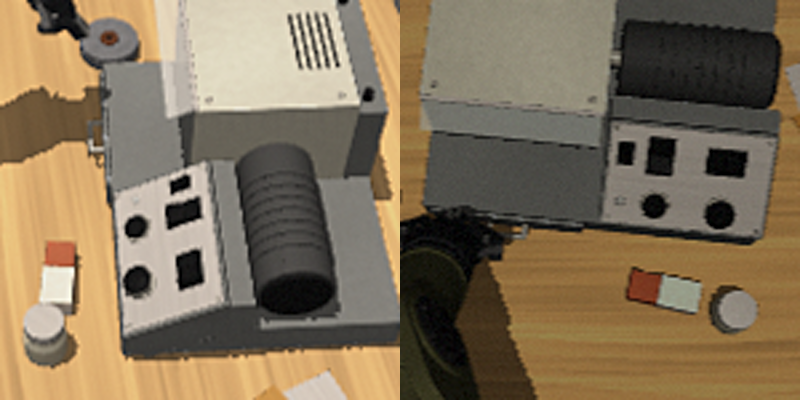

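The drawer is home, both rockers are switched, start is out again, the bar, jar and mop are undisturbed and the arm is clear. Handing in.

```bash
python3 -c "
from rig import ctrl
print(ctrl.sign_off())"
```

```text
the job is handed in; nothing more can be done
None
```

I pushed the drawer home, switched extraction on, set the speed to slow, then pressed start and let it spring back, in that order; the job was handed in at about 15.5 s, and no verdict came back.

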